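Find and hold the heavy side of a flywheel

TASK

This flywheel is out of balance: a slug hidden inside makes one side heavy, and nothing on the outside shows which. Flip the red-knobbed brake lever right over to off, turn the wheel by hand to find its heavy side (the bearing is stiff, so on its own the wheel stops well short of the bottom, on whichever side it rolled from), then turn the heavy side straight down and finish still gripping the wheel there, brake off. Leave the tape measure, oil can and sanding block alone.

Things in the scene. Friction and masses are not known exactly. Their poses are not given: they have to be found in the camera images.
- balancing_stand: Fixed green steel stand. Origin on the bench right under the wheel's centre; x = axle, away from the robot, y left, z up; place and yaw vary. Base plate 12 mm thick, x -45 to 115, y -100 to 100 mm, with a 60 mm wide arm out to y = 210 mm carrying the lever. Bearing housing (radius 30 mm round the axle, top 170 mm high) and post behind the wheel, x 34 to 115 mm; nothing in front.
- wheel_centre (a point): Centre of the aluminium flywheel, on the axle, mid-thickness, 140 mm above the bench. The wheel is a flat disc of 75 mm radius, 18 mm thick, upright in the stand's y-z plane; top 215 mm above the bench. It can be pinched across its thickness at the top of the rim, from above, and carried round.
- flywheel (a joint): Turn of the wheel, rad, endless: 0 with the red mark at the top; grows clockwise as seen from the robot (top goes to the right, to the stand's -y). A slug of 0.2 to 0.3 kg is hidden in it 45 mm from the axle, at an angle to the red mark that differs each time. At the start the heavy side is at least 30 degrees from the bottom.
- bearing_front (a point): Front of the bearing, on the axle, 34 mm behind the wheel's centre. Bearing friction about 0.046 N m, damping 0.05 N m s/rad; the slug pulls up to 0.09 to 0.13 N m. Let go, brake off, the wheel rolls down slowly (2 to 4 s), without swinging, and stops with the heavy side 20 to 30 degrees short of the bottom, equally far from either side. Near the top (within 20 to 30 degrees) it also stays put.
- red_mark (a point): The red paint mark on the rim, 75 mm from the axle (a red stripe on the front face from 26 to 73 mm radius, and across the rim). Black dots every 30 degrees on the rest of the rim. The mark is only a reference: it does not show the heavy side.
- brake (a joint): Brake lever, rad: 0 = on (rubber shoe on the lower left of the wheel's rim, handle leaning 30 degrees outward from vertical, away from the wheel), 0.7 = off (handle leaning 70 degrees outward, at its stop). It is stiff (about 2 N at the knob) and stays where it is left. Starts on.
- brake_knob (a point): Centre of the red ball knob (26 mm diameter) at the end of the lever's 12 mm thick straight steel handle; 130 mm from the pivot. On: 170 mm to the stand's +y and 153 mm up; off: about 227 mm and 85 mm. It swings in the wheel's own plane.
- brake_pivot (a point): Lever pivot, on the stand at y = +105 mm, 40 mm above the bench; its axis is along the stand's x.
- tape_measure: Yellow tape measure, 62 x 85 x 37 mm, to the left; origin under its middle. Bystander.
- oil_can: Cream oil can with a long spout, 72 x 88 x 202 mm, to the right; origin under its middle. Bystander.
- sanding_block: Wooden sanding block, 62 x 113 x 31 mm, to the right, near the front; origin under its middle. Bystander.

How it is judged:
By the outcome, as a careful person would: the job done as asked, in the order asked, and still so for the second after the job is handed in, while the arm keeps its last pose, push and grip.
It also fails if it takes over 72 s, if anything falls off the work surface, if the arm or the gripper's body presses on something with over 40 N, if the wrist force passes 120 N, or if a joint passes its speed limit or range.

ROBOT

A 6-joint arm with a two-finger parallel gripper is mounted at the origin on a cart in front of the work surface, level with it; the furniture and walls round the work are solid. World frame = base frame: x ahead of the robot, y to its left, z up, the work surface at z = 0. Lengths are in m, angles in rad, forces in N, time in s.
With the tool pointing down it reaches from about 0.275 to 0.725 m from the base axis. Payload 5.6 kg.
Tool frame: the origin (TCP) lies on the centre line of the jaws, within the pads' length; the fingertips stand 17 mm ahead of it and the grasp point (between the pads) lies 2 mm behind it (arm.tip_extent is the distance from the TCP to the fingertips, in m); x points along the fingers, z is the direction in which the jaws open and shut, and the axes are right-handed (so a half turn about x gives the same grasp; the last joint's range is limited). The gripper opens to 85 mm and grips with 20 to 120 N. Pads are 22 mm wide; open, the fingers measure 114 mm over their backs; the gripper's body (76 mm by 85 mm) begins 54 mm behind the grasp point. The pads swing forward as they close: fully open they stand 13 mm farther back than shut.
Start: joints at [-1.053, 0.255, 0.108, 0, -1.424, -0.285], TCP at [0.127, -0.535, 0.248] pointing down, gripper open.
Joint ranges: [-2.95, 2.95], [-1.21, 1.97], [-1.09, 1.5], [-2.87, 1.71], [-2.94, -0.07], [-3.05, 3.05]. Speed limits (rad/s): [2.57, 2.57, 3.14, 3.14, 3.14, 3.14].

INTERFACE

Orientations are given as a unit quaternion [w, x, y, z].
In Python, from bench import arm gives the robot as it stands. Calls block until the motion is done:
- arm.move_to(position, orientation): joint-space move of the TCP to a pose.
- arm.move_straight(position, ori=None, velocity=0.15, until_force=None): straight line of the TCP; ori=None keeps the orientation; velocity is the mean speed in m/s. With until_force (N) it stops when the force on the tool has changed by that much, and returns True; else False.
- arm.move_joints(angles): joint-space move.
- arm.gripper_to(opening, strength=None): finger opening in m; strength is the grip in N (None keeps the last); returns when the fingers have stopped.
- arm.sleep(seconds).
- arm.solve_ik(position, orientation): joint angles nearest the present ones, or None.
- arm.observe(): the state.
- arm.snapshot(name): name is "side" or "top" or "wrist"; returns a dict with "image" (420x560x3 uint8, red, green, blue), "depth" (420x560 float32, m along the optical axis (not along the pixel's ray), 0 where there is no reading), "intrinsics" (3x3 intrinsics, pixels), "pose" (4x4, takes a point from camera to world coordinates); the wrist camera has in their place "mount" (4x4, takes a point from camera to tool coordinates, whose origin is the TCP and whose axes are the tool frame's). Camera axes: x right, y down, z forward; pixel columns grow to the right and rows downward; lengths in m; the calibration is good to about 2 mm. The wrist camera is an equidistant fisheye: a pixel r from the principal point sees the ray r / f radians off the axis. A picture is of the moment at which its call begins: read the wrist's pose just before it.
A pose or a line that the arm cannot do raises arm.Unreachable and nothing moves.
- arm.job_done(): hands the job in, once; it reports no verdict.
The state is a dict: "time_s": time; "joints": joint angles; "qd": joint speeds; "joint_efforts": joint torques, N m; "tcp_pos": TCP position; "ee_rot": TCP orientation; "force": force on the tool from outside, world axes, zero at the start; "torque": the same for the moment, N m; "finger_gap": finger opening in m.
Only numpy, scipy, OpenCV 4.12 (cv2) and the standard library are available. Lean on these libraries where they do the work, as an engineer would, in place of code of your own. Each camera call takes 0.05 s, during which the arm holds its last target.

## Working session

There is one attempt and no reset: what is moved stays moved. The work goes in short steps, each a Python script; the robot and the scene stay as the last script left them, time stands still between calls to the robot, and variables do not carry over. Pictures are saved under pics/ and viewed, and the job is handed in when it is done.

```bash
ls; mkdir -p pics; python3 - <<'E'
from bench import arm
import cv2
o=arm.observe(); print(o)
for n in ["side","top","wrist"]:
    s=arm.snapshot(n); cv2.imwrite(f"pics/{n}0.png",s["image"][:,:,::-1])
    print(n,s["intrinsics"],s.get("pose",s.get("mount")))
E
```

```text
pics
{'time_s': 0.0, 'joints': array([-1.05342026e+00,  2.55766967e-01,  1.07017241e-01, -4.95890724e-04,
       -1.42390360e+00, -2.84598584e-01]), 'qd': array([ 0.00096986,  0.00052252, -0.00151727,  0.00011669,  0.00184638,
       -0.00069323]), 'joint_efforts': array([-1.35007162e-03, -3.86630023e+01,  2.37943590e+01,  5.36499783e+00,
       -6.03476685e-03, -1.85089618e-06]), 'tcp_pos': array([ 0.1268337 , -0.53470214,  0.24738704]), 'ee_rot': array([ 0.43898119, -0.55412044,  0.43816725,  0.55520764]), 'force': array([-0.20535405, -0.39245864, -1.14506298]), 'torque': array([0.05374611, 0.0014186 , 0.00186429]), 'finger_gap': 0.08555773090643186}
side [[426.04517052   0.         280.52372873]
 [  0.         426.04517052 211.58120451]
 [  0.           0.           1.        ]] [[-0.99017223 -0.04265592  0.13318944  0.33868533]
 [-0.13885065  0.41367758 -0.89977295  1.34472549]
 [-0.01671684 -0.90942363 -0.41553485  0.75320238]
 [ 0.          0.          0.          1.        ]]
top [[454.93873729   0.         286.10227335]
 [  0.         454.93873729 211.54144051]
 [  0.           0.           1.        ]] [[-4.13076801e-02 -9.75397949e-01  2.16546799e-01  2.39762486e-01]
 [-9.99146261e-01  4.04671289e-02 -8.31626043e-03  3.49856040e-02]
 [-6.51363893e-04 -2.16705450e-01 -9.76236817e-01  1.58386753e+00]
 [ 0.00000000e+00  0.00000000e+00  0.00000000e+00  1.00000000e+00]]
wrist [[325.1922621    0.         281.00731477]
 [  0.         325.1922621  208.90772784]
 [  0.           0.           1.        ]] [[-5.21158351e-04 -2.93775673e-01  9.55874250e-01 -1.24735855e-01]
 [-1.84679878e-04 -9.55874335e-01 -2.93775800e-01  7.49635203e-02]
 [ 9.99999847e-01 -3.29634451e-04  4.43907437e-04 -1.29959689e-04]
 [ 0.00000000e+00  0.00000000e+00  0.00000000e+00  1.00000000e+00]]
```

View pics/side0.png

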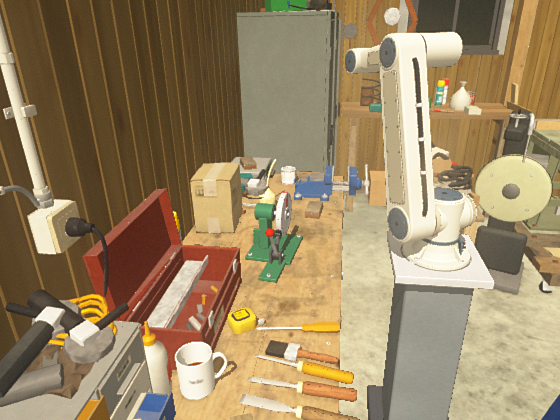

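View pics/top0.png

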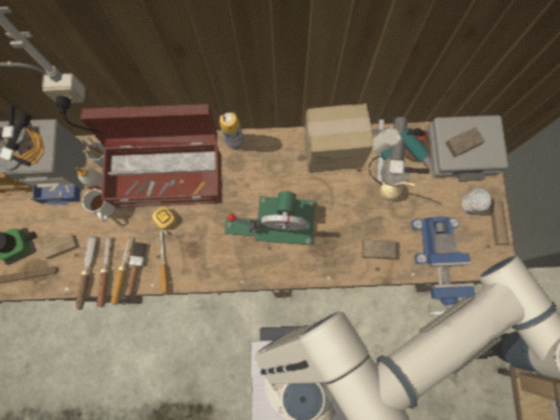

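View pics/wrist0.png

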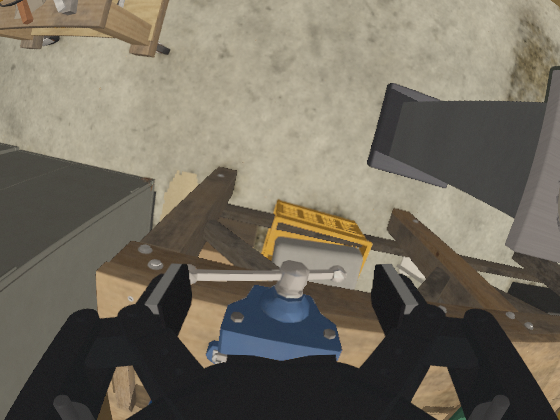

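The top view shows the stand at about (285,218) px and the red knob at (231,217); the tape measure is at (163,217), the sanding block at (380,249) and the oil can at (390,185). Next I measure the stand's pose.

```bash
cat > h.py <<'E'
import numpy as np, cv2
from bench import arm
def pts(s):
    K=s["intrinsics"];d=s["depth"];v,u=np.mgrid[:d.shape[0],:d.shape[1]]
    c=np.stack([(u-K[0,2])/K[0,0]*d,(v-K[1,2])/K[1,1]*d,d],-1)
    return c@s["pose"][:3,:3].T+s["pose"][:3,3]
def proj(s,P):
    P=np.atleast_2d(P);T=np.linalg.inv(s["pose"]);c=P@T[:3,:3].T+T[:3,3]
    K=s["intrinsics"];return np.stack([c[:,0]/c[:,2]*K[0,0]+K[0,2],c[:,1]/c[:,2]*K[1,1]+K[1,2]],-1)
E
cat > a.py <<'E'
from h import *
s=arm.snapshot("top");im=s["image"];P=pts(s)
cv2.imwrite("pics/topcrop.png",cv2.resize(im[160:280,200:420],None,fx=3.6,fy=3.6,interpolation=cv2.INTER_CUBIC)[:,:,::-1])
hsv=cv2.cvtColor(im,cv2.COLOR_RGB2HSV)
roi=np.zeros(im.shape[:2],bool);roi[170:270,210:345]=1
g=roi&(hsv[...,0]>55)&(hsv[...,0]<100)&(hsv[...,1]>90)
z=P[...,2]
pl=g&(z<0.022)
q=P[pl][:,:2];print(len(q),np.median(P[pl][:,2]))
r=cv2.minAreaRect(q[:,::1].astype(np.float32)*1000);print("all rect",r)
red=roi&((hsv[...,0]<6)|(hsv[...,0]>174))&(hsv[...,1]>150)
n,l,st,c=cv2.connectedComponentsWithStats(red.astype(np.uint8))
for i in range(1,n):
    if st[i,4]>3: print("red",st[i],c[i],np.median(P[l==i],0),P[l==i][:,2].max())
w=roi&(z>0.19)&(z<0.23)
q=P[w];print("high",len(q),q[:,2].max()); 
if len(q): print(cv2.minAreaRect(q[:,:2].astype(np.float32)*1000))
h=g&(z>0.12);print("housing",P[h].mean(0),P[h].max(0),P[h].min(0))
np.save("P.npy",P)
# plate pts for wide part
np.save("plate.npy",P[pl])
E
python3 a.py
```

```text
0 nan
all rect ((0.0, 0.0), (0.0, 0.0), 0.0)
red [228 214   7   7  36] [231.08333333 216.97222222] [0.54417723 0.19925128 0.16193132] 0.16820577457164854
high 237 0.22096188326394195
((523.1542358398438, 27.473873138427734), (119.08817291259766, 19.89638900756836), 83.25860595703125)
  return _methods._mean(a, axis=axis, dtype=dtype,
  ret = ret.dtype.type(ret / rcount)
a.py:18: RuntimeWarning: Mean of empty slice.
  h=g&(z>0.12);print("housing",P[h].mean(0),P[h].max(0),P[h].min(0))
  ret = um.true_divide(
Traceback (most recent call last):
  File "a.py", line 18, in <module>
    h=g&(z>0.12);print("housing",P[h].mean(0),P[h].max(0),P[h].min(0))
                                              ~~~~~~~~^^^
ValueError: zero-size array to reduction operation maximum which has no identity
```

```bash
python3 - <<'E'
from h import *
s=arm.snapshot("side")
cv2.imwrite("pics/sidecrop.png",cv2.resize(s["image"][170:290,220:330],None,fx=5,fy=5,interpolation=cv2.INTER_CUBIC)[:,:,::-1])
E
```

```text
(no output)
```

View pics/topcrop.png

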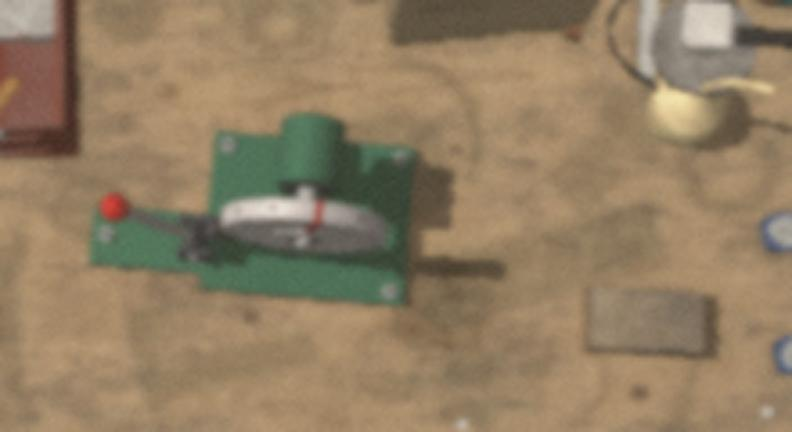

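View pics/sidecrop.png

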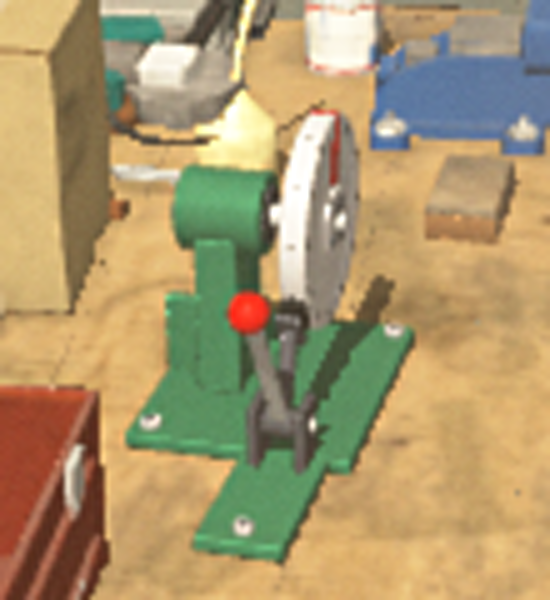

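The top crop shows the green plate, with its right edge at crop (412,150)-(405,305), and the wheel seen nearly edge-on with the red mark near the top. My green mask came out empty, so I check the HSV values.

```bash
python3 - <<'E'
from h import *
s=arm.snapshot("top");im=s["image"];P=pts(s)
hsv=cv2.cvtColor(im,cv2.COLOR_RGB2HSV)
print(hsv[230,300],im[230,300],hsv[237,290],P[237,290])
E
sed -i 's/(hsv\[...,0\]>55)&(hsv\[...,0\]<100)&(hsv\[...,1\]>90)/(hsv[...,0]>50)\&(hsv[...,0]<100)\&(hsv[...,1]>60)/' a.py; python3 a.py
```

```text
[48 43 72] [65 72 60] [ 68  72 113] [0.49812478 0.01162565 0.00377593]
992 0.012297389185212837
all rect ((563.423583984375, 80.9134750366211), (300.0476379394531, 152.84207153320312), 83.27007293701172)
red [228 214   7   7  34] [231.20588235 216.91176471] [0.54460282 0.19887643 0.16470972] 0.16945953333561703
high 233 0.22062916612000882
((523.6264038085938, 27.774158477783203), (112.69742584228516, 19.503076553344727), 82.78169250488281)
housing [0.57781312 0.02781641 0.20688815] [0.61772738 0.05220038 1.58386753] [ 0.23976249 -0.00670167  0.13876508]
```

```bash
cat >> h.py <<'E'
from scipy.spatial.transform import Rotation as Rot
def quat(M):
    q=Rot.from_matrix(M).as_quat(); return np.array([q[3],q[0],q[1],q[2]])
def ray(s,u,v):
    K=s["intrinsics"];d=s["pose"][:3,:3]@np.array([(u-K[0,2])/K[0,0],(v-K[1,2])/K[1,1],1.]);return s["pose"][:3,3],d/np.linalg.norm(d)
def onz(s,u,v,z):
    o,d=ray(s,u,v);return o+d*(z-o[2])/d[2]
def tri(r1,r2):
    A=np.zeros((3,3));b=np.zeros(3)
    for o,d in (r1,r2):
        M=np.eye(3)-np.outer(d,d);A+=M;b+=M@o
    x=np.linalg.solve(A,b);return x,[np.linalg.norm((np.eye(3)-np.outer(d,d))@(x-o)) for o,d in (r1,r2)]
def redc(s,roi):
    h=cv2.cvtColor(s["image"],cv2.COLOR_RGB2HSV);m=(((h[...,0]<6)|(h[...,0]>174))&(h[...,1]>150)).astype(np.uint8)
    k=np.zeros_like(m);a,b,c,d=roi;k[a:b,c:d]=1;m*=k
    n,l,st,c=cv2.connectedComponentsWithStats(m)
    return sorted([(int(st[i,4]),c[i]) for i in range(1,n)],key=lambda t:-t[0])[:3]
YAW=np.radians(-6.9);ORG=np.array([0.5225,0.0300])
EX=np.array([np.cos(YAW),np.sin(YAW),0]);EY=np.array([-np.sin(YAW),np.cos(YAW),0]);EZ=np.array([0,0,1.])
def S(x,y,z): return np.array([ORG[0],ORG[1],0])+x*EX+y*EY+z*EZ
def toS(p): d=np.array(p)-np.array([ORG[0],ORG[1],0]);return np.array([d@EX,d@EY,d[2]])
def Rg(phi,sgn):  # tool points to axle from wheel angle phi (clockwise seen from robot, 0 top)
    x=np.sin(phi)*EY-np.cos(phi)*EZ; z=sgn*EX; return np.stack([x,np.cross(z,x),z],1)
def Pg(phi,r): return S(0,-np.sin(phi)*r,0.140+np.cos(phi)*r)
E
python3 - <<'E'
from h import *
t=arm.snapshot("top");s=arm.snapshot("side")
a=redc(t,(170,270,210,345));b=redc(s,(215,250,255,285));print(a,b)
k=onz(t,*a[0][1],.153);print("knob z",k,toS(k));x,e=tri(ray(t,*a[0][1]),ray(s,*b[0][1]));print("tri",x,e,toS(x))
# wheel top edge: high pts
P=pts(t);z=P[...,2];m=np.zeros(z.shape,bool);m[170:270,210:345]=1
q=np.array([toS(p) for p in P[m&(z>.20)&(z<.23)]]);print("top",q.min(0),q.max(0),q.mean(0))
print([proj(t,S(*c,.012)).round(1).tolist() for c in [(-.045,-.1),(.115,-.1),(.115,.1),(-.045,.1),(-.03,.21),(.03,.21)]])
o=cv2.resize(t["image"][160:280,200:420],None,fx=3.6,fy=3.6,interpolation=cv2.INTER_CUBIC)[:,:,::-1].copy()
def dr(o,s,P,off,f,col):
    for u in proj(s,P): cv2.circle(o,tuple(int(round(w)) for w in (u+.5-np.array(off))*f),2,col,-1)
C=[S(*c,.012) for c in [(-.045,-.1),(.115,-.1),(.115,.1),(-.045,.1)]]
W=[S(-.009,-.075*np.sin(t_),.14+.075*np.cos(t_)) for t_ in np.arange(0,6.28,.2)]
dr(o,t,C,(200,160),3.6,(255,0,255));dr(o,t,W,(200,160),3.6,(255,255,0));cv2.imwrite("pics/tchk.png",o)
o=cv2.resize(s["image"][170:290,220:330],None,fx=5,fy=5,interpolation=cv2.INTER_CUBIC)[:,:,::-1].copy()
dr(o,s,C,(220,170),5,(255,0,255));dr(o,s,W,(220,170),5,(255,255,0));cv2.imwrite("pics/schk.png",o)
for sgn in (1,-1):
  for d in (-60,-45,-30,0,30,45,60):
    f=np.radians(d); j=arm.solve_ik(Pg(f,.064),quat(Rg(f,sgn))); print(sgn,d,None if j is None else np.round(j,2))
  for p in [(0,.17,.153),(0,.227,.085)]:
    j=arm.solve_ik(S(*p),quat(Rg(0,sgn)));print("knob",sgn,None if j is None else np.round(j,2))
for pitch in (30,45,60,75,90):
  a=np.radians(pitch);X=np.cos(a)*EX-np.sin(a)*EZ;Z=-EY;R=np.stack([X,np.cross(Z,X),Z],1)
  print(pitch,[(x,z) for x in (-.22,-.17,-.13,-.1) for z in (.2,.25,.3,.35,.4) if arm.solve_ik(S(x,0,z),quat(R)) is not None])
E
```

```text
[(36, array([231.08333333, 216.97222222]))] [(51, array([269.25490196, 232.07843137]))]
knob z [0.54662207 0.20018582 0.153     ] [0.00350177 0.17185118 0.153     ]
tri [0.54530792 0.19998397 0.15392747] [np.float64(0.0010925606417576653), np.float64(0.0010925606417576308)] [0.0022214  0.17149291 0.15392747]
top [-0.00947958 -0.04584889  0.20020752] [0.0116567  0.05029762 0.22267343] [0.0006621  0.00109958 0.20994253]
[[[312.1, 244.9]], [[315.1, 200.4]], [[259.1, 196.1]], [[254.9, 240.4]], [[224.0, 233.7]], [[225.9, 217.0]]]
1 -60 [ 0.79  0.66 -0.09  0.57 -1.72  2.04]
1 -45 [ 0.73  0.52 -0.1   0.48 -1.6   2.14]
1 -30 [ 0.65  0.39 -0.1   0.37 -1.48  2.27]
1 0 [ 0.36  0.22 -0.05  0.   -1.3   2.66]
1 30 None
1 45 [-0.28  0.35  0.09 -0.77 -1.5  -2.84]
1 60 [-0.44  0.49  0.12 -0.97 -1.64 -2.66]
knob 1 [ 0.62  0.36  0.    0.   -1.22  2.4 ]
knob 1 [ 0.69  0.46 -0.02  0.   -1.09  2.33]
-1 -60 [ 0.79  0.66 -0.09  0.57 -1.72 -1.1 ]
-1 -45 [ 0.73  0.52 -0.1   0.48 -1.6  -1.  ]
-1 -30 [ 0.65  0.39 -0.1   0.37 -1.48 -0.88]
-1 0 [ 0.36  0.22 -0.05  0.   -1.3  -0.48]
-1 30 [-0.08  0.26  0.06 -0.53 
[... 744 characters left out ...]
, (-0.13, 0.25), (-0.13, 0.3), (-0.13, 0.35), (-0.13, 0.4), (-0.1, 0.2), (-0.1, 0.25), (-0.1, 0.3), (-0.1, 0.35), (-0.1, 0.4)]
75 [(-0.22, 0.2), (-0.22, 0.25), (-0.22, 0.3), (-0.22, 0.35), (-0.22, 0.4), (-0.17, 0.2), (-0.17, 0.25), (-0.17, 0.3), (-0.17, 0.35), (-0.17, 0.4), (-0.13, 0.2), (-0.13, 0.25), (-0.13, 0.3), (-0.13, 0.35), (-0.13, 0.4), (-0.1, 0.2), (-0.1, 0.25), (-0.1, 0.3), (-0.1, 0.35), (-0.1, 0.4)]
90 [(-0.22, 0.2), (-0.22, 0.25), (-0.22, 0.3), (-0.22, 0.35), (-0.22, 0.4), (-0.17, 0.2), (-0.17, 0.25), (-0.17, 0.3), (-0.17, 0.35), (-0.17, 0.4), (-0.13, 0.2), (-0.13, 0.25), (-0.13, 0.3), (-0.13, 0.35), (-0.13, 0.4), (-0.1, 0.2), (-0.1, 0.25), (-0.1, 0.3), (-0.1, 0.35), (-0.1, 0.4)]
```

View pics/tchk.png

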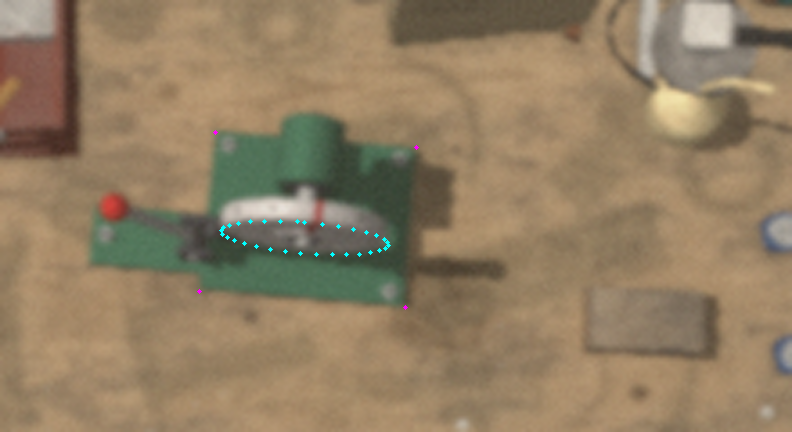

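View pics/schk.png

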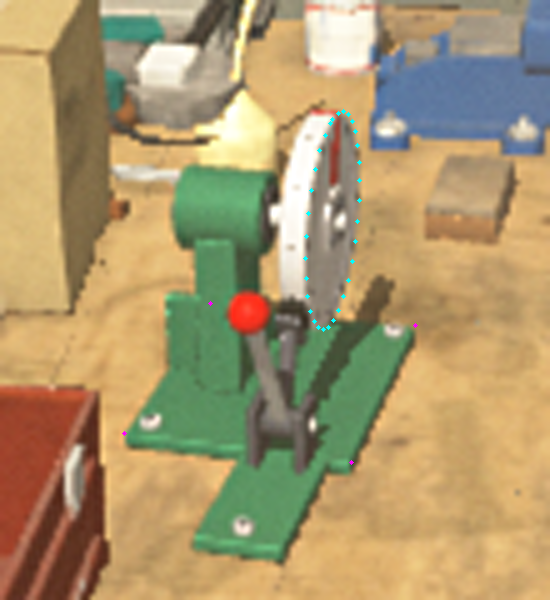

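Both overlays fit: the plate corners and the wheel's front rim agree, and the knob is about 2 mm off in x. Next I flip the brake by pinching the knob across x and following its arc.

```bash
sed -i 's/^YAW=.*/YAW=np.radians(-7.2);ORG=np.array([0.5232,0.0300])/' h.py
python3 - <<'E'
from h import *
q=quat(Rg(0,-1)); kx=.0015; ky,kz=.171,.153
arm.gripper_to(.055,30)
arm.move_to(S(kx,ky,.27),q)
arm.move_straight(S(kx,ky,kz-.002),velocity=.2)
f0=arm.observe()["force"]
arm.gripper_to(0.0,30)
o=arm.observe();print(o["time_s"],o["finger_gap"],o["force"]-f0)
a0=np.arctan2(kz-.04,ky-.105)
for a in np.linspace(a0,np.radians(18.5),6)[1:]:
    arm.move_straight(S(kx,.105+.130*np.cos(a),.04+.130*np.sin(a)-.002),velocity=.12)
o=arm.observe();print(o["time_s"],o["finger_gap"],o["force"]-f0,toS(o["tcp_pos"]))
for n in ("side","wrist"):
    s=arm.snapshot(n);im=s["image"] if n=="wrist" else cv2.resize(s["image"][170:290,220:330],None,fx=5,fy=5)
    cv2.imwrite(f"pics/b_{n}.png",im[:,:,::-1])
E
```

```text
4.95 0.024043541958496298 [-8.09347753  2.90344151  5.44897898]
6.4917 0.024220859945474234 [-3.87753589  2.70464793 -2.17369993] [0.00032905 0.22941669 0.07927462]
```

View pics/b_side.png

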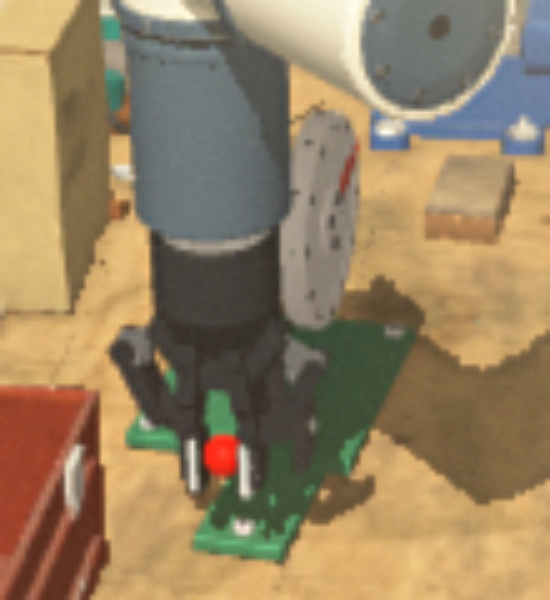

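View pics/b_wrist.png

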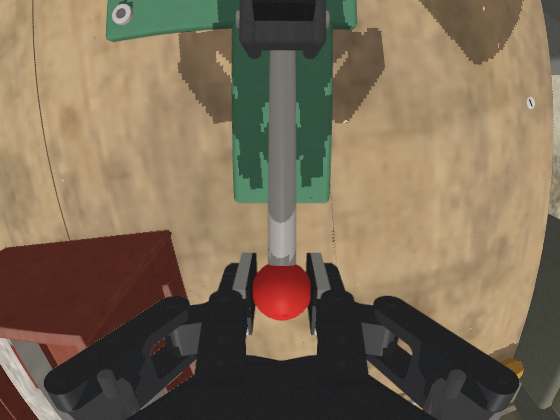

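The brake is over at its stop: knob at about 18–20° elevation, and the wrist picture shows it pinched at (282,291). The wheel has already rolled clockwise. I release it and move to a look pose.

```bash
cat >> h.py <<'E'
def Rlook(pitch):
    a=np.radians(pitch);X=np.cos(a)*EX-np.sin(a)*EZ;Z=-EY;return np.stack([X,np.cross(Z,X),Z],1)
LOOK=(S(-.22,0,.25),quat(Rlook(45)))
def qmat(q): return Rot.from_quat([q[1],q[2],q[3],q[0]]).as_matrix()
def wshot():
    o=arm.observe();s=arm.snapshot("wrist")
    T=np.eye(4);T[:3,:3]=qmat(o["ee_rot"]);T[:3,3]=o["tcp_pos"];s["cam"]=T@s["mount"];s["t"]=o["time_s"];return s
# fisheye: K with zero distortion in cv2.fisheye is exactly equidistant
def wproj(s,P):
    T=np.linalg.inv(s["cam"]);c=np.atleast_2d(P)@T[:3,:3].T+T[:3,3]
    r=np.hypot(c[:,0],c[:,1]);th=np.arctan2(r,c[:,2]);k=s["intrinsics"]
    return np.stack([k[0,2]+k[0,0]*th*c[:,0]/r,k[1,2]+k[1,1]*th*c[:,1]/r],-1)
def wface(s,uv,xp=-.009):  # pixels -> stand coords on the wheel's front face plane
    k=s["intrinsics"];d=(np.atleast_2d(uv)-[k[0,2],k[1,2]])/k[0,0];th=np.linalg.norm(d,axis=1)
    c=np.stack([np.sin(th)*d[:,0]/th,np.sin(th)*d[:,1]/th,np.cos(th)],-1)@s["cam"][:3,:3].T
    o=s["cam"][:3,3];n=EX;t=((S(xp,0,0)-o)@n)/(c@n);return np.array([toS(p) for p in o+c*t[:,None]])
def mark(s):
    h=cv2.cvtColor(s["image"],cv2.COLOR_RGB2HSV)
    m=(((h[...,0]<8)|(h[...,0]>172))&(h[...,1]>120))
    v,u=np.nonzero(m)
    if len(u)==0:return None
    p=wface(s,np.stack([u,v],-1).astype(float));y=p[:,1];z=p[:,2]-.140;r=np.hypot(y,z)
    k=(r>.028)&(r<.071);a=np.arctan2(-y,z)[k]
    if k.sum()<8:return None
    w=r[k]; 
    return float(np.degrees(np.angle(np.mean(np.exp(1j*a))))),int(k.sum()),r[k].min().round(4),r[k].max().round(4)
def wsave(s,name):
    im=s["image"][:,:,::-1].copy()
    for t in np.arange(0,6.28,.2):
        u=wproj(s,S(-.009,-.075*np.sin(t),.14+.075*np.cos(t)))[0];cv2.circle(im,(int(u[0]),int(u[1])),1,(255,255,0),-1)
    cv2.imwrite(f"pics/{name}.png",im)
E
python3 - <<'E'
from h import *
arm.gripper_to(.055)
p=toS(arm.observe()["tcp_pos"])
arm.move_straight(S(p[0],p[1],.26),velocity=.3)
arm.move_to(*LOOK)
for i in range(3):
    s=wshot();print(s["t"],mark(s)); arm.sleep(.4)
wsave(s,"look1")
t=arm.snapshot("side");cv2.imwrite("pics/side1.png",cv2.resize(t["image"][170:290,220:330],None,fx=5,fy=5)[:,:,::-1])
E
```

```text
11.3667 None
11.8167 None
12.2667 None
```

View pics/look1.png

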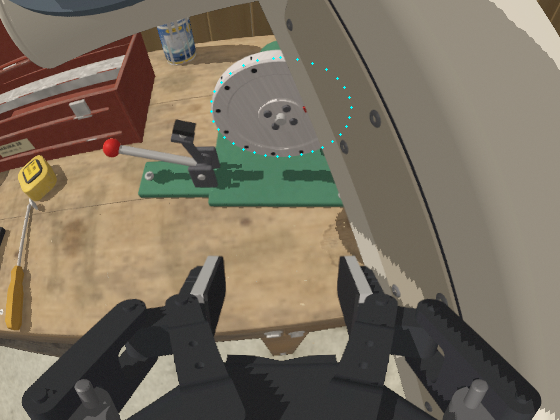

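View pics/side1.png

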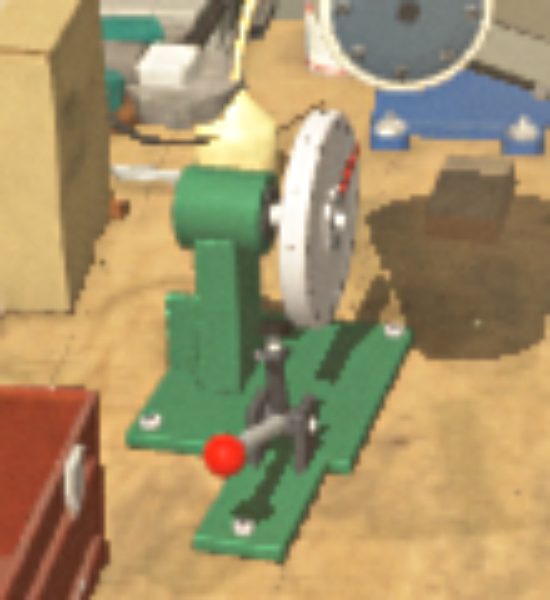

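The brake lever is off in both views. In the side view the mark sits to the right of the top at roughly 45°, but the arm itself blocks this look pose. I'll use a pose with the grasp orientation, set back from the wheel.

```bash
python3 - <<'E'
from h import *
o=arm.observe();print(np.round(o["joints"],2))
for p in [(-.19,.09,.27),(-.19,.09,.32),(-.1,.0,.32)]:
    j=arm.solve_ik(S(*p),quat(Rg(0,-1)));print(p,None if j is None else np.round(j,2))
E
```

```text
[-2.88 -1.18 -0.49 -1.11 -2.84 -2.94]
(-0.19, 0.09, 0.27) [ 0.82 -0.11 -0.24  0.   -1.44 -0.94]
(-0.19, 0.09, 0.32) [ 0.82 -0.11 -0.12  0.   -1.57 -0.94]
(-0.1, 0.0, 0.32) [ 0.47 -0.01 -0.02  0.   -1.56 -0.6 ]
```

```bash
cat >> h.py <<'E'
LOOK=(S(-.19,.09,.29),quat(Rg(0,-1)))
E
python3 - <<'E'
from h import *
q=quat(Rg(0,-1));p=S(0,.2294,.26)
print(np.round(arm.solve_ik(p,q),2))
arm.move_to(p,q)
print(np.round(arm.observe()["joints"],2))
arm.move_to(*LOOK)
s=wshot();print(s["t"],mark(s),arm.observe()["force"]);wsave(s,"look2")
E
```

```text
[ 0.69  0.37  0.3   0.   -1.5  -0.82]
[ 0.69  0.37  0.3   0.   -1.5  -0.82]
17.3333 (69.7851835847635, 279, np.float64(0.028), np.float64(0.0708)) [ 0.16797669 -0.27158483 -0.31956481]
```

View pics/look2.png

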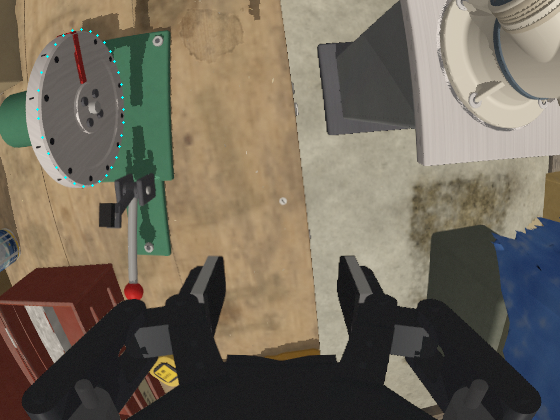

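The look pose works: the overlay matches the rim, the mark is at 69.8°, and the lever is off with the knob at (133,291). The wheel rolled clockwise, so I carry it about 80° further clockwise, release it, and let it roll back.

```bash
cat >> h.py <<'E'
GX=0.0
def PG(phi,r): return Pg(phi,r)+GX*EX
def carry(p0,p1,r=.064,n=None,v=.08):
    n=n or max(1,int(round(abs(p1-p0)/np.radians(16))))
    for f in np.linspace(p0,p1,n+1)[1:]: arm.move_straight(PG(f,r),quat(Rg(f,-1)),velocity=v)
E
python3 - <<'E'
from h import *
r=np.radians
s=wshot();print(s["t"],mark(s))
a,b=r(-40),r(42)
arm.gripper_to(.05,40)
arm.move_to(PG(a,.14),quat(Rg(a,-1)))
arm.move_straight(PG(a,.066),velocity=.2)
f0=arm.observe()["force"]
arm.gripper_to(0,40)
o=arm.observe();print(o["time_s"],o["finger_gap"],o["force"]-f0)
carry(a,b,.066)
o=arm.observe();print(o["time_s"],o["finger_gap"],o["force"]-f0,toS(o["tcp_pos"]),toS(PG(b,.066)))
arm.gripper_to(.05)
arm.move_straight(PG(b,.14),velocity=.3)
print(arm.observe()["time_s"])
arm.move_to(*LOOK)
for i in range(4):
    s=wshot();print(s["t"],mark(s));arm.sleep(.35)
wsave(s,"look3")
E
```

```text
17.3833 (69.73994147090808, 272, np.float64(0.0281), np.float64(0.071))
19.3667 0.017042497337301635 [-4.86874239  4.95541014  4.82012089]
21.5333 0.017239602963419334 [-3.65911656 -2.01002452  1.38670294] [-0.00062825 -0.04560004  0.18754031] [-5.12268410e-17 -4.41626200e-02  1.89047558e-01]
22.35
23.625 (117.1198953223362, 201, np.float64(0.0281), np.float64(0.0707))
24.025 (116.85820403222968, 197, np.float64(0.0285), np.float64(0.0707))
24.425 (116.8923268031153, 200, np.float64(0.0281), np.float64(0.0709))
24.825 (116.90742123206262, 200, np.float64(0.0281), np.float64(0.0709))
```

View pics/look3.png

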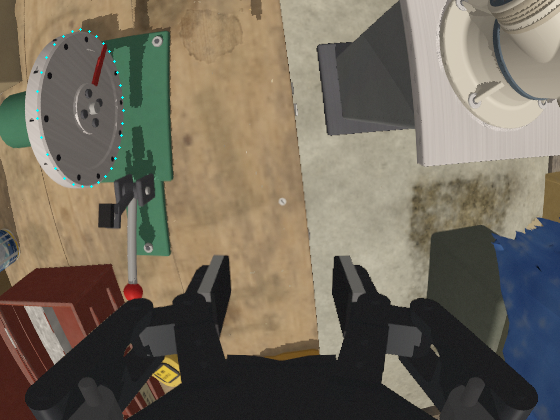

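The wheel came to rest at 116.9°, against 69.7° from the other side. The half-gap of 23.6° is inside the stated 20–30°, and the midpoint is 93.3°. Time allows one repeat from the left side as a check.

```bash
python3 - <<'E'
from h import *
r=np.radians
a,b=r(40),r(-40)
arm.move_to(PG(a,.14),quat(Rg(a,-1)))
arm.move_straight(PG(a,.066),velocity=.2)
arm.gripper_to(0,40)
carry(a,b,.066)
o=arm.observe();print(o["time_s"],o["finger_gap"],o["force"])
arm.gripper_to(.05)
arm.move_straight(PG(b,.14),velocity=.3)
arm.move_to(*LOOK)
for i in range(5):
    s=wshot();print(s["t"],mark(s));arm.sleep(.4)
wsave(s,"look4")
E
```

```text
29.5417 0.01743871485769794 [-8.11655994  6.60405937 12.29636164]
31.1583 (69.19041040219892, 277, np.float64(0.0282), np.float64(0.0709))
31.6083 (69.59788144735975, 276, np.float64(0.0281), np.float64(0.071))
32.0583 (69.70537189643011, 272, np.float64(0.0282), np.float64(0.0709))
32.5083 (69.75617746452433, 272, np.float64(0.0281), np.float64(0.0709))
32.9583 (69.61459772818424, 273, np.float64(0.0282), np.float64(0.0709))
```

Repeatable: 69.6–69.7° again. I turn the wheel to 93.3°, release it (it holds inside the friction band), and check the angle before the final grip.

```bash
python3 - <<'E'
from h import *
r=np.radians
a,b=r(-23.6),0.
arm.move_to(PG(a,.14),quat(Rg(a,-1)))
arm.move_straight(PG(a,.066),velocity=.2)
arm.gripper_to(0,40)
t0=toS(arm.observe()["tcp_pos"])
carry(a,b,.066)
t1=toS(arm.observe()["tcp_pos"])
print([np.degrees(np.arctan2(-t[1],t[2]-.14)) for t in (t0,t1)])
arm.gripper_to(.05)
arm.move_straight(PG(b,.14),velocity=.3)
arm.move_to(*LOOK)
s=wshot();print(s["t"],mark(s));arm.sleep(.3);s=wshot();print(s["t"],mark(s))
wsave(s,"look5")
E
```

```text
[np.float64(-23.70621782225946), np.float64(-0.07409568831025369)]
37.3417 (93.63617363806578, 237, np.float64(0.028), np.float64(0.071))
37.6917 (93.55923603906264, 239, np.float64(0.028), np.float64(0.0709))
```

View pics/look5.png

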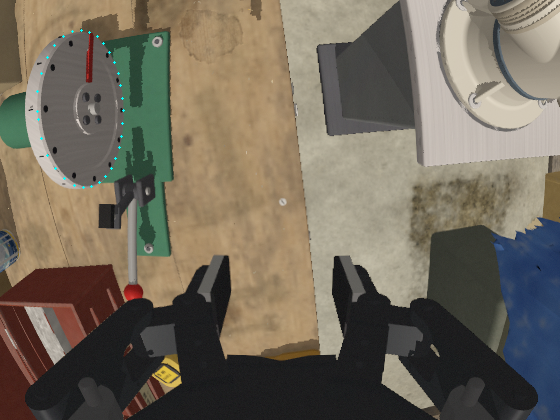

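Mark at 93.6° against the 93.3° target, at rest, with the brake off. Now I grip the top again and hold.

```bash
python3 - <<'E'
from h import *
b=0.
arm.move_to(PG(b,.14),quat(Rg(b,-1)))
arm.move_straight(PG(b,.066),velocity=.2)
p0=toS(arm.observe()["tcp_pos"])
arm.gripper_to(0,40);arm.sleep(.3)
o=arm.observe();print(o["time_s"],o["finger_gap"],o["force"],p0,toS(o["tcp_pos"]))
for n in ("side","top"):
    t=arm.snapshot(n);c=t["image"][170:290,220:330] if n=="side" else t["image"][160:280,200:330]
    cv2.imwrite(f"pics/f_{n}.png",cv2.resize(c,None,fx=5,fy=5)[:,:,::-1])
E
```

```text
39.8 0.01698814192976012 [-5.43364762  1.94717773  6.69463277] [1.49359785e-04 5.00180487e-04 2.07420640e-01] [-0.00045957  0.00021661  0.20763213]
```

View pics/f_side.png

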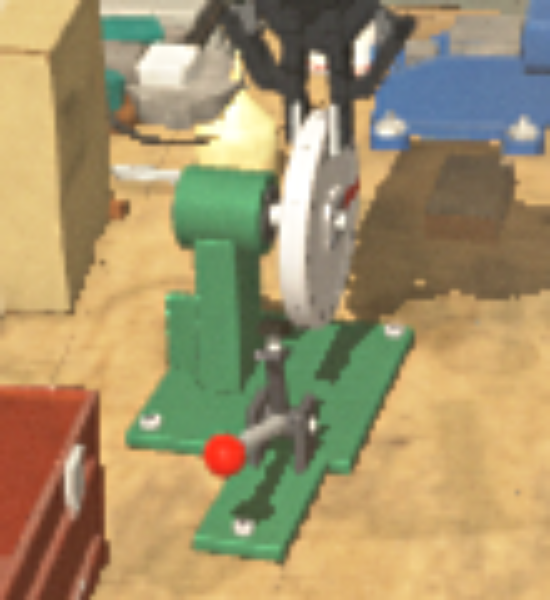

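The final side view shows the jaws gripping the rim top at crop (318,125), the mark level to the right, and the lever off with its knob at crop (225,455). Handing in.

```bash
python3 -c "
from bench import arm
arm.job_done()"
```

```text
the job is handed in; nothing more can be done
```

The heavy side is straight down by my measurements, the gripper is holding the wheel at the top of the rim, and the brake is off. I handed the job in at about 40 s; no verdict was reported.

- **Brake:** I pinched the knob and carried it over to its stop. Later pictures, including the last one, show it still off.
- **Finding the heavy side:** the wheel came to rest with the red mark at 69.7° after rolling clockwise, and at 69.6° on a repeat. From the other side it came to rest once, at 116.9°. The midpoint is 93.3°, and each stop is 23.6° from it, inside the expected 20–30°.
- **Final position:** I turned the wheel to the midpoint, let go, and measured the mark at 93.6°, holding still. I then gripped the top of the rim again at 40 N. The fingers moved about 0.3 mm sideways on closing, which is roughly 0.3° of wheel turn.
- **Checks that went wrong:**
  - My first mask for the green stand came back empty, and I fixed it.
  - My first look pose swung the arm into an awkward, self-blocking position. I backed out the way it came and used a better pose.
- **Not checked closely:** I couldn't measure the mark precisely after the last grip, because the wrist camera then sits in the wheel's own plane; the side view agreed with the earlier reading. I kept clear of the tape measure, oil can and sanding block, but did not compare their positions before and after.

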